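# Stack the winning sample trays for carrying out

## Task

Pack the winning samples for carrying out: seat the green tray of potatoes in the wooden carrying base, stack the buff tray of eggplants on it, then the blue tray of tomatoes, and close the stack with the yellow lid, each fully home in the one below before the next goes on. Keep the trays and lid level as you carry them, and leave the red tray of peppers and the rubber stamp where they are.

Things in the scene. Friction and masses are not known exactly. Their poses are not given: they have to be found in the camera images.
- potatoes_mid (a point): Green tray of pale yellow potatoes, loose, 0.22 to 0.41 kg. 110 mm long (x) x 60 wide (y) x 50 high, walls 3, produce fixed inside below the rim. A foot 92 x 42 mm, 6 deep, drops with 6 mm play all round into the 104 x 54 mm mouth of the tray or base below; the bottom edge rests on that rim. Point: tray centre, 25 mm above the foot's underside; z up. Lift by the long sides, 60 mm apart; either way round is the same.
- eggplants_mid (a point): Buff (cardboard-coloured) tray of dark purple eggplants, loose, 0.18 to 0.33 kg; shape, point and axes just as for the potato tray. Seated on another tray it stands 44 mm higher than that one.
- tomatoes_mid (a point): Blue tray of red tomatoes, loose, 0.16 to 0.30 kg; shape, point and axes just as for the potato tray.
- lid_grip (a point): Yellow lid, loose, about 0.1 kg: plate 110 (x) x 60 (y) x 6 mm, under it the same 92 x 42 x 6 mm foot, on top a black handle block 50 long (x), 18 wide (y), 42 high, to be held by its 18 mm sides. Point: in the handle, 36 mm above the foot's underside, 24 above the plate's top, 18 below the handle's top; z up. Seated, it is 55 mm above the centre of the tray below. Either way round is the same.
- base: Wooden carrying base, fixed: dark plate 150 (x) x 90 (y) x 4 mm, on it a lighter raised rim, 112 x 62 mm outside, 104 x 54 inside, its top 16 mm above the table. Origin: centre of the plate's underside, on the table; z up. A seated tray has its centre 35 mm above this origin and its long side along the base's x, either way round.
- peppers_mid (a point): Red tray of green peppers, a bystander, loose: same shape, point and axes as the potato tray. It stays where it is.
- stamp_mid (a point): Round rubber stamp of dark wood standing upright, a bystander, loose: 38 mm across the foot, 58 mm high; the point is at its centre, 29 mm up. It stays where it is.

How it is judged (in metres and radians):
On the way, in this order (a step that is already met when the one before it is completed fails the run):
1. the potato tray is seated in the base (horizontal distance between potatoes_mid and base below 0.013 m and z of potatoes_mid in the frame of base between 0.0315 and 0.0385 m and angle between potatoes_mid's own z axis and vertical below 0.06 rad), for 0.2 s.
2. the eggplant tray is seated on the potato tray (horizontal distance between eggplants_mid and potatoes_mid below 0.013 m and z of eggplants_mid in the frame of potatoes_mid between 0.0405 and 0.0475 m and angle between eggplants_mid's own z axis and vertical below 0.06 rad), for 0.2 s.
3. the tomato tray is seated on the eggplant tray (horizontal distance between tomatoes_mid and eggplants_mid below 0.013 m and z of tomatoes_mid in the frame of eggplants_mid between 0.0405 and 0.0475 m and angle between tomatoes_mid's own z axis and vertical below 0.06 rad), for 0.2 s.
4. the lid is seated on the tomato tray (horizontal distance between lid_grip and tomatoes_mid below 0.013 m and z of lid_grip in the frame of tomatoes_mid between 0.0515 and 0.0585 m and angle between lid_grip's own z axis and vertical below 0.06 rad), for 0.2 s.
At the end, for the whole second after the job is handed in: Potato tray seated in the base, eggplant tray on it, tomato tray on that, lid on top: each centred within 13 mm on the one below, its height within 3.5 mm of fully seated, upright within 0.06 rad, released and at rest (all of step 1 and all of step 2 and all of step 3 and all of step 4 and linear speed of each of potatoes, eggplants, tomatoes, lid below 0.02 m/s and contact force between the fingers and potatoes below 0.1 N and contact force between the fingers and eggplants below 0.1 N and contact force between the fingers and tomatoes below 0.1 N and contact force between the fingers and lid below 0.1 N); the robot touches nothing.
It fails at once if the pepper tray is shifted by more than 30 mm (distance of peppers_mid from where it was at the start of the episode above 0.03 m).
It fails at once if the stamp is shifted by more than 30 mm (distance of stamp_mid from where it was at the start of the episode above 0.03 m).
It fails at once if a tray or the lid to be stacked is tipped by more than 0.5 rad (angle between any of potatoes_mid, eggplants_mid, tomatoes_mid, lid_grip's own z axis and vertical above 0.5 rad).
It also fails if it takes over 125 s, if anything falls off the work surface, if the arm or the gripper's body presses on something with over 40 N, if the wrist force passes 120 N, or if a joint passes its speed limit or range.

## Robot

A 7-joint arm with a two-finger parallel gripper is mounted at the origin on the work surface. World frame = base frame: x ahead of the robot, y to its left, z up, the work surface at z = 0. Lengths are in m, angles in degrees, forces in N, time in s.
With the tool pointing down it reaches from about 0.425 to 0.825 m from the base axis. Payload 3.6 kg.
Tool frame: the origin (TCP) lies at the very end of the fingers, on their centre line; the grasp point (between the pads) lies 19 mm behind it (robot.pinch_z is the z of the grasp point in the tool frame, in m); z points along the fingers, y is the direction in which the jaws open and shut (so a half turn about z gives the same grasp; the last joint's range is limited). The gripper opens to 85 mm and grips with 20 to 120 N. Pads are 22 mm wide; open, the fingers measure 114 mm over their backs; the gripper's body (76 mm by 85 mm) begins 54 mm behind the grasp point. The pads swing forward as they close: fully open they stand 13 mm farther back than shut.
Start: joints at [69.987, 35.231, -0.722, 81.555, 0.464, 63.22, -2.315], TCP at [0.206, -0.616, 0.231] pointing down, gripper open.
Joint ranges: [-178.69, 178.69], [-17.37, 117.87], [-77.05, 75.6], [15.02, 138.74], [-78.02, 258.01], [0.78, 113.62], [-162.83, 162.83]. Speed limits (degrees/s): [159.86, 159.86, 180, 180, 180, 180, 180].

## Interface

Orientations are given as [roll, pitch, yaw] about the fixed x, y, z axes, in that order (R = Rz(yaw) Ry(pitch) Rx(roll)).
In Python, from rig import state, capture, camera_model, job, robot gives the robot as it stands.
- The arm moves only by the shell command python3 -m jog 'ROWS'. ROWS is text: rows parted by semicolons, each of 5 numbers parted by spaces: the shift along the world's x, y, z in m, then the turn about the world's z in degrees, then the closure in counts, from 0 (fully open) to 255 (shut). In form: dx dy dz spin fingers; .... A call has exactly 5 rows; each row is the pose to reach, as a shift and turn from the pose measured when the call began; what a row does not reach only later rows make up. A row lasts 1/12 s, in which the tool goes at most 41.7 mm and 7.16 degrees, less where a joint would pass 70% of its speed; a pose out of reach is approached as far as the arm can. A call with a gripper value outside its range is refused whole. The fingers move at their own pace and stop on an object; the grip force is fixed at half the most. Time passes only in rows, so rows that repeat a pose let the fingers close, or fill a call up. It gives the time, the measured TCP pose, the force and the opening at its end, in the units of the state.
- state(): the state, without advancing time (a new reading comes with each control period).
- capture(name): name is "side" or "top"; returns the picture (400x640x3 uint8, red, green, blue); there is no depth.
- camera_model(name): a dict with "mtx" (3x3 intrinsics, pixels), "camera_from_world" (4x4, takes a point from world to camera coordinates). Camera axes: x right, y up, looking along -z (the intrinsics and any distortion apply to the point x, -y, -z); pixel columns grow to the right and rows downward; lengths in m; the calibration is good to about 2 mm. A picture is of the moment at which its call begins. camera_model takes no time and is no camera call.
- job.sign_off(): hands the job in, once; it reports no verdict.
The state is a dict: "time_s": time; "joint_positions": joint angles; "dq": joint speeds; "tau": joint torques, N m; "position": TCP position; "tcp_rot": TCP orientation; "force": force on the tool from outside, world axes, zero at the start; "wrist_torque": the same for the moment, N m; "width": opening from 0.0 (shut) to 1.0 (fully open).
Only numpy, scipy, OpenCV 4.12 (cv2) and the standard library are available. Lean on these libraries where they do the work, as an engineer would, in place of code of your own. Each camera call takes 0.05 s, during which the arm holds its last target.

## Working session

There is one attempt and no reset: what is moved stays moved. The work goes in short steps, Python scripts to look and compute and a shell command to move; the robot and the scene stay as the last step left them, time stands still between calls to the robot, and variables do not carry over. Pictures are saved under pics/ and viewed, and the job is handed in when it is done.

```bash
ls; mkdir -p pics
python3 - <<'E'
from rig import state,capture,camera_model,robot
import cv2
print(state())
for n in("side","top"):
    cv2.imwrite(f"pics/{n}0.png",cv2.cvtColor(capture(n),cv2.COLOR_RGB2BGR)); print(camera_model(n))
print(robot.pinch_z)
E
```

```text
pics
{'time_s': 0.0, 'joint_positions': array([69.98771283, 35.29267827, -0.72189367, 81.64187694,  0.46611072,
       63.22157084, -2.31526724]), 'dq': array([ 0.01087417,  0.02796809,  0.0947108 , -0.0978527 , -0.00713182,
       -0.06923708, -0.00438563]), 'tau': array([-5.74349929e-05, -4.69226110e+01,  2.59139501e-01, -1.71035886e+01,
        9.84656479e-03,  9.65363433e-03, -3.14353663e-06]), 'position': array([ 0.20592497, -0.61569332,  0.2300962 ]), 'tcp_rot': array([-1.79846854e+02,  4.68042530e-03,  1.84973744e+01]), 'force': array([-0.54476921, -0.2081349 ,  0.0093375 ]), 'wrist_torque': array([-0.01281091, -0.04368538,  0.01254173]), 'width': 0.997717049148114}
{'mtx': array([[391.809932  ,   0.        , 323.24155496],
       [  0.        , 391.809932  , 199.96335548],
       [  0.        ,   0.        ,   1.        ]]), 'camera_from_world': array([[-0.96237237, -0.27148643, -0.011599  ,  0.49409576],
       [ 0.1397436 , -0.53107236,  0.83572357, -0.13622189],
       [-0.23304751,  0.80265638,  0.54902785, -0.85868237],
       [ 0.        ,  0.        ,  0.        ,  1.        ]])}
{'mtx': array([[399.81968305,   0.        , 316.51762094],
       [  0.        , 399.81968305, 198.1057705 ],
       [  0.        ,   0.        ,   1.        ]]), 'camera_from_world': array([[-2.51531870e-04, -9.99947954e-01, -1.01993265e-02,
         1.43756315e-02],
       [ 9.93153617e-01, -1.44123497e-03,  1.16806749e-01,
        -5.21994359e-01],
       [-1.16815369e-01, -1.01001174e-02,  9.93102289e-01,
        -9.74022869e-01],
       [ 0.00000000e+00,  0.00000000e+00,  0.00000000e+00,
         1.00000000e+00]])}
-0.0187
```

View pics/top0.png

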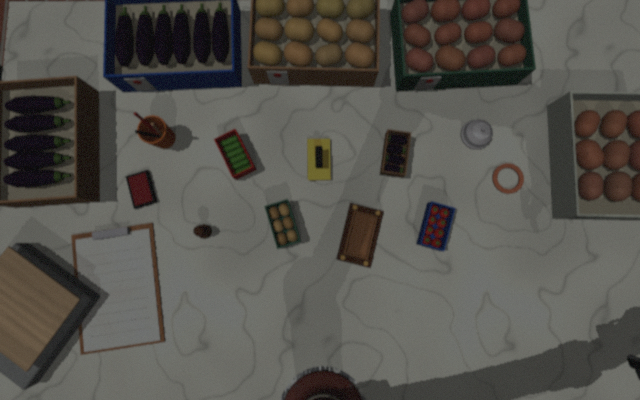

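View pics/side0.png

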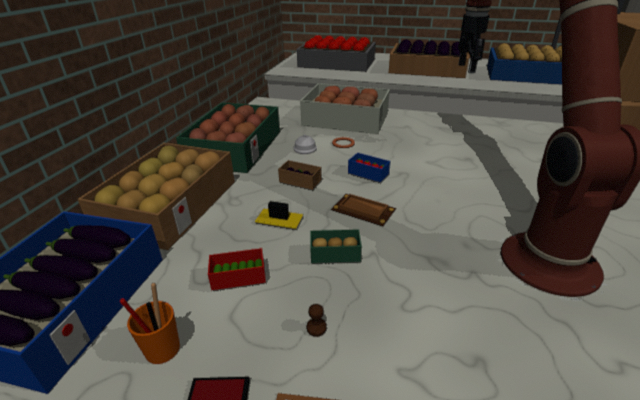

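The top view shows the trays: potatoes about (283,224), eggplants (396,153), tomatoes (437,226), lid (320,158), base (360,236), peppers (237,154), stamp (203,231). I'll enlarge these areas.

Run:
```python
import cv2
a=cv2.imread("pics/top0.png")
def crop(x,y,w,h,s,f):
    c=cv2.resize(a[y:y+h,x:x+w],None,fx=s,fy=s,interpolation=cv2.INTER_CUBIC)
    c=cv2.convertScaleAbs(c,alpha=1.6)
    for i in range(0,w,10):
        cv2.putText(c,str(x+i),(i*s,8),0,.3,(255,255,255)); cv2.line(c,(i*s,0),(i*s,h*s),(120,120,120),1)
    for i in range(0,h,10):
        cv2.putText(c,str(y+i),(0,i*s+4),0,.3,(255,255,255)); cv2.line(c,(0,i*s),(w*s,i*s),(120,120,120),1)
    cv2.imwrite(f,c)
crop(260,190,130,90,6,"pics/c1.png")
crop(300,120,130,70,6,"pics/c2.png")
crop(400,190,70,70,8,"pics/c3.png")
```

```text
(no output)
```

View pics/c1.png

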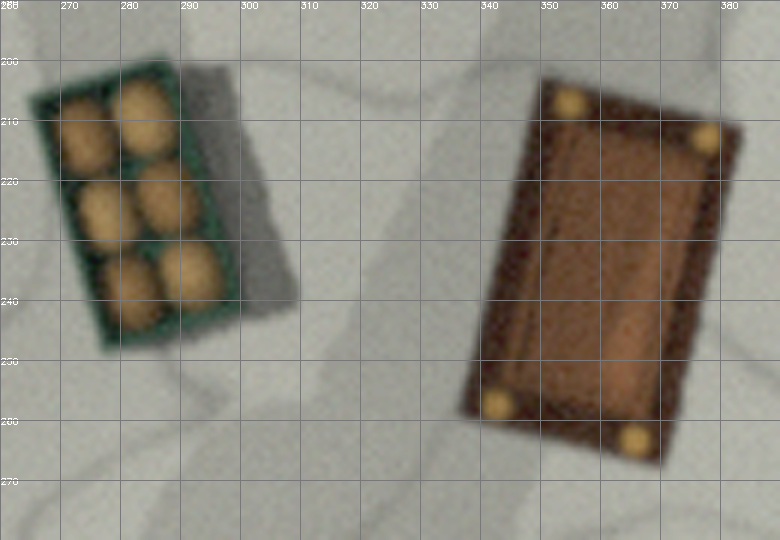

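View pics/c2.png

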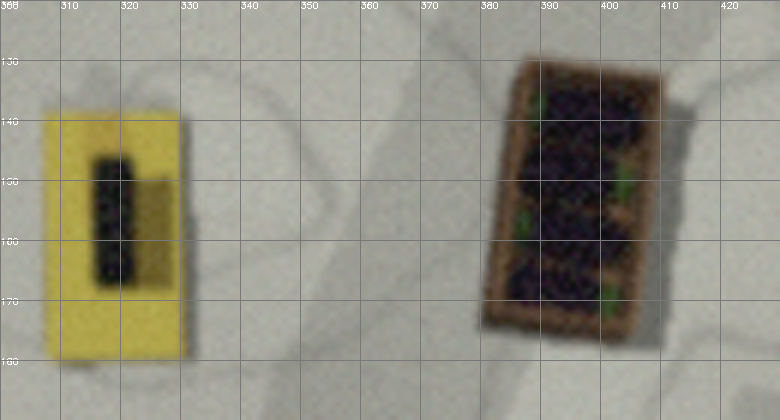

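View pics/c3.png

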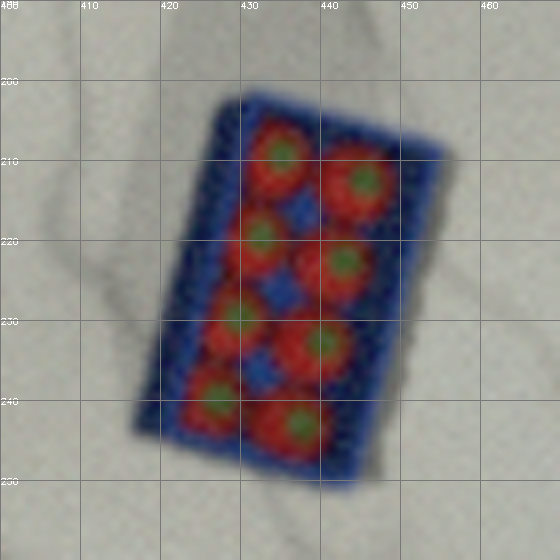

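```bash
cat > h.py <<'E'
import numpy as np,cv2,sys
from scipy.optimize import minimize
from rig import state,capture,camera_model,robot
CM={n:camera_model(n) for n in("side","top")}
def proj(n,P):
    P=np.atleast_2d(P); m=CM[n]; c=(m["camera_from_world"]@np.c_[P,np.ones(len(P))].T).T[:,:3]
    c=c*[1,-1,-1]; u=(m["mtx"]@c.T).T; return u[:,:2]/u[:,2:]
def box(lx,ly,z0,z1): return [(sx*lx/2,sy*ly/2,z) for sx in(-1,1) for sy in(-1,1) for z in(z0,z1)]
TRAY=np.array(box(.110,.060,.006,.05)+box(.092,.042,0,.006))
LID=np.array(box(.110,.060,.006,.012)+box(.092,.042,0,.006))
BASE=np.array(box(.150,.09,0,.004))
def world(M,p,z=0):
    c,s=np.cos(p[2]),np.sin(p[2]); return M@np.array([[c,s,0],[-s,c,0],[0,0,1]])+[p[0],p[1],z]
def backproj(px,z,n="top"):
    m=CM[n];R=m["camera_from_world"][:3,:3];t=m["camera_from_world"][:3,3]
    d=np.linalg.inv(m["mtx"])@[px[0],px[1],1.]; d=R.T@(d*[1,-1,-1]); o=-R.T@t
    return o+d*(z-o[2])/d[2]
S=8
def fit(name,img,mask,M,p0,z=0):
    pass
def hullmask(pts,roi):
    x,y,w,h=roi; m=np.zeros((h*S,w*S),np.uint8)
    q=cv2.convexHull(((pts+.5-[x,y])*S-.5).astype(np.float32))
    cv2.fillConvexPoly(m,np.round(q*16).astype(np.int32),1,shift=4); return m
def objmask(img,seed,rad,test):
    x,y=int(seed[0]-rad),int(seed[1]-rad); c=img[y:y+2*rad,x:x+2*rad]
    b=cv2.resize(c,None,fx=S,fy=S,interpolation=cv2.INTER_LINEAR).astype(float)
    m=test(b).astype(np.uint8)
    m=cv2.morphologyEx(m,cv2.MORPH_OPEN,np.ones((9,9),np.uint8))
    n,l,st,_=cv2.connectedComponentsWithStats(m)
    k=1+np.argmax(st[1:,4]); pts=cv2.findContours((l==k).astype(np.uint8),0,2)[0][0]
    o=np.zeros_like(m); cv2.fillConvexPoly(o,cv2.convexHull(pts),1); return o,(x,y,2*rad,2*rad)
def fitpose(obs,M,p0,z=0):
    def f(p):
        s=0
        for n,m,roi in obs:
            h=hullmask(proj(n,world(M,p,z)),roi); s+=np.sum(h!=m)/m.sum()
        return s
    best=None
    for dy in np.radians([-25,-10,0,10,25]):
        sim=np.array(p0)+[[0,0,dy],[.015,0,dy],[0,.015,dy],[0,0,dy+.2]]
        r=minimize(f,p0,method="Nelder-Mead",options=dict(initial_simplex=sim,xatol=1e-4,fatol=1e-5,maxiter=300))
        if best is None or r.fun<best.fun: best=r
    return best
E
cat > loc.py <<'E'
from h import *
ims={n:cv2.cvtColor(cv2.imread(f"pics/{n}0.png"),cv2.COLOR_BGR2RGB) for n in("side","top")}
sat=lambda b:(b.max(2)-b.min(2))/(b.max(2)+1)
tests=dict(pot=lambda b:sat(b)>.2,tom=lambda b:sat(b)>.3,lid=lambda b:(sat(b)>.35),
 egg=lambda b:(sat(b)>.22)|(b.max(2)<60),base=lambda b:sat(b)>.22,pep=lambda b:sat(b)>.3)
seeds=dict(pot=((283,224),(336,246),TRAY,34,32,-15),egg=((396,153),(300,175),TRAY,32,26,8),tom=((437,226),(369,167),TRAY,34,26,12),
 lid=((320,158),(280,218),LID,28,30,0),base=((360,236),(363,209),BASE,40,36,12),pep=((237,154),(238,269),TRAY,32,36,-20))
dbg=[]
for k,(t,s,M,rt,rs,yaw) in seeds.items():
    obs=[]
    for n,sd,r in(("top",t,rt),("side",s,rs)):
        m,roi=objmask(ims[n],sd,r,tests[k]); obs.append((n,m,roi))
    p0=list(backproj(t,.04 if M is TRAY else .01)[:2])+[-np.radians(yaw)]
    r=fitpose(obs,M,p0); rt_=fitpose(obs[:1],M,p0); rs_=fitpose(obs[1:],M,p0)
    f=lambda r:(np.round(r.x[:2],4),round(np.degrees(r.x[2]),1),round(r.fun,3))
    print(k,"both",*f(r),"top",*f(rt_),"side",*f(rs_))
    row=[]
    for n,m,roi in obs:
        x,y,w,h=roi; c=cv2.resize(ims[n][y:y+h,x:x+w],(w*S,h*S))[:,:,::-1].copy(); c=cv2.convertScaleAbs(c,alpha=1.5)
        cv2.drawContours(c,cv2.findContours(m,0,2)[0],-1,(255,255,0),1)
        cv2.drawContours(c,cv2.findContours(hullmask(proj(n,world(M,r.x)),roi),0,2)[0],-1,(0,0,255),1)
        row.append(cv2.resize(c,(260,260)))
    dbg.append(np.vstack(row))
cv2.imwrite("pics/d1.png",np.hstack(dbg[:3]));cv2.imwrite("pics/d2.png",np.hstack(dbg[3:]))
E
python3 loc.py
```

```text
pot both [0.4579 0.0987] 17.7 0.123 top [0.4569 0.0966] 17.9 0.088 side [0.458  0.0985] 17.4 0.032
egg both [ 0.637  -0.1861] -8.5 0.051 top [ 0.6358 -0.186 ] -8.7 0.031 side [ 0.6372 -0.1856] -8.5 0.018
tom both [ 0.4527 -0.2819] -16.7 0.077 top [ 0.452  -0.2821] -16.1 0.048 side [ 0.4525 -0.2811] -16.7 0.026
lid both [0.6279 0.0085] 0.8 0.054 top [0.6274 0.0085] 0.8 0.024 side [0.628  0.0085] 0.4 0.025
base both [ 0.4316 -0.0981] -13.9 0.098 top [ 0.4318 -0.0962] -14.5 0.05 side [ 0.4322 -0.0993] -14.5 0.031
pep both [0.6362 0.2223] 26.6 0.055 top [0.6358 0.2221] 26.8 0.023 side [0.6365 0.2223] 25.6 0.029
```

View pics/d1.png

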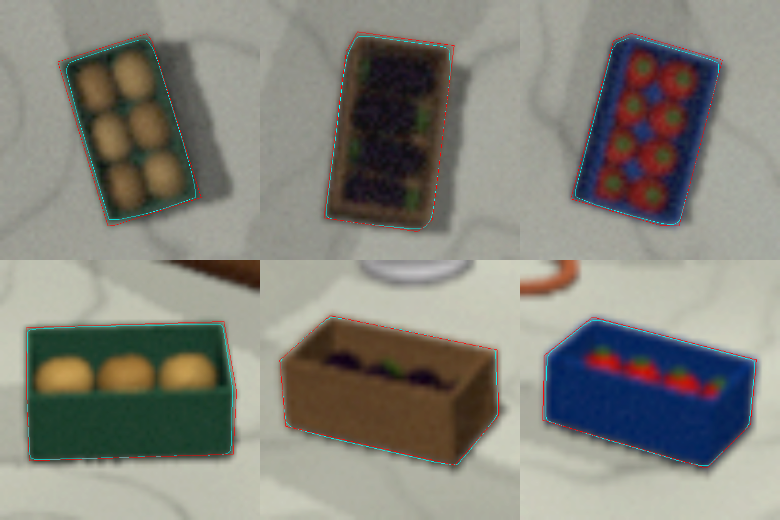

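View pics/d2.png

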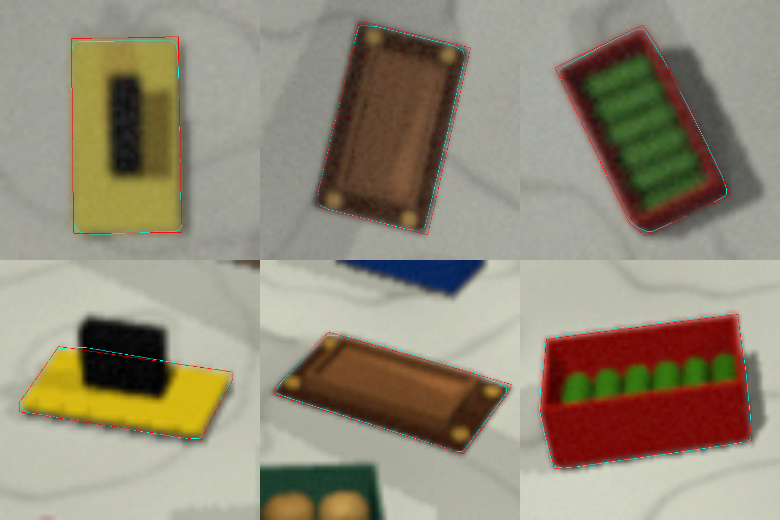

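Red fit outlines lie on the cyan masks for every object, and the two cameras agree to 2–3 mm. Now I'll move to the potato tray, swinging round at radius above 0.43 m.

```bash
python3 -m jog '0.016 0.013 0 0 0; 0.046 0.037 0 0 0; 0.08 0.065 0 0 0; 0.112 0.091 0 0 0; 0.144 0.117 0 0 0'
python3 -m jog '0.03 0.026 0 0 0; 0.06 0.052 0 0 0; 0.09 0.08 0 0 0; 0.11 0.11 0 0 0; 0.125 0.145 0 0 0'
python3 -c "
from rig import state;s=state();print(s['position'],s['tcp_rot'],s['joint_positions'])"
```

```text
time_s: 0.52
position: [0.3497, -0.4982, 0.2298]
tcp_rot: [-179.8, 0.0, 18.5]
force: [0.1, 0.3, 0.3]
width: 0.999
time_s: 0.93
position: [0.4766, -0.3517, 0.229]
tcp_rot: [-179.8, -0.0, 18.5]
force: [0.1, 0.4, 0.6]
width: 1.0
[ 0.47659523 -0.35172206  0.22897775] [-1.79805983e+02 -9.95740488e-03  1.84994206e+01] [ 35.59852385  30.18830408  -1.94519153  91.62574127   1.00056776
  58.35190429 -38.1109772 ]
```

```bash
python3 -m jog '0 0.038 0 0 0; 0 0.076 0 0 0; 0 0.114 0 0 0; 0 0.152 0 0 0; 0 0.19 0 0 0'
python3 -m jog '0 0.038 0 0 0; 0 0.076 0 0 0; -0.005 0.114 0 0 0; -0.01 0.152 0 0 0; -0.015 0.18 0 0 0'
python3 -m jog '-0.002 0.025 -0.02 0 0; -0.003 0.05 -0.05 -0.4 0; -0.004 0.07 -0.08 -0.8 0; -0.004 0.079 -0.1 -0.8 0; -0.004 0.08 -0.11 -0.8 0'
```

```text
time_s: 1.35
position: [0.476, -0.1598, 0.2287]
tcp_rot: [-179.8, 0.0, 18.5]
force: [0.7, -0.4, -0.1]
width: 0.999
time_s: 1.77
position: [0.4601, 0.024, 0.2285]
tcp_rot: [-179.7, 0.0, 18.7]
force: [-0.1, 0.5, 0.2]
width: 0.998
time_s: 2.18
position: [0.4539, 0.1067, 0.1159]
tcp_rot: [-179.6, 0.3, 18.2]
force: [-0.7, 0.3, -0.2]
width: 0.999
```

```bash
python3 -m jog '0.004 -0.008 0 -0.5 0; 0.004 -0.008 -0.01 -0.5 0; 0.004 -0.008 -0.03 -0.5 0; 0.004 -0.008 -0.045 -0.5 0; 0.004 -0.008 -0.045 -0.5 0'
python3 - <<'E'
from h import *
cv2.imwrite("pics/s1.png",cv2.convertScaleAbs(cv2.resize(capture("side")[180:300,250:430],None,fx=4,fy=4,interpolation=2)[:,:,::-1],alpha=1.3))
E
```

```text
time_s: 2.6
position: [0.4568, 0.0971, 0.0692]
tcp_rot: [-179.6, 0.6, 17.6]
force: [0.3, -0.0, -0.1]
width: 1.003
```

View pics/s1.png

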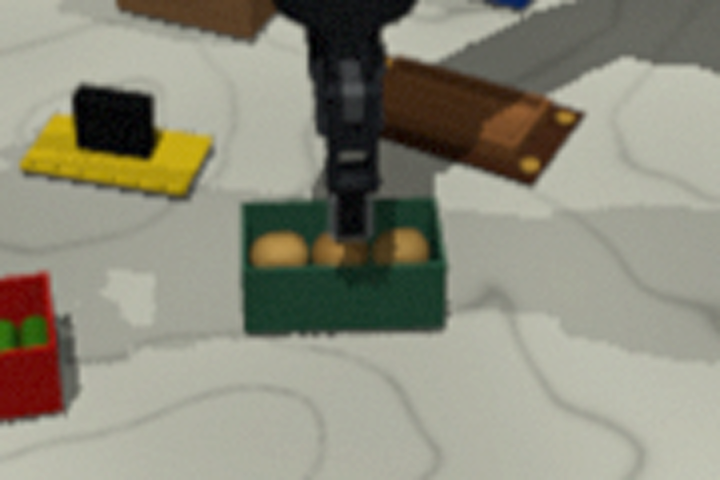

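The finger is centred over the tray (tip at about crop (350,240)). Lowering.

```bash
python3 -m jog '0.001 0.001 -0.015 0 0; 0.001 0.001 -0.03 0 0; 0.001 0.001 -0.045 0 0; 0.001 0.001 -0.055 0 0; 0.001 0.001 -0.057 0 0'
python3 -m jog '0 0 0 0 40; 0 0 0 0 80; 0 0 0 0 120; 0 0 0 0 255; 0 0 0 0 255'
python3 -m jog '0 0 0 0 255; 0 0 0 0 255; 0 0 0 0 255; 0 0 0 0 255; 0 0 0 0 255'
python3 - <<'E'
from h import *
cv2.imwrite("pics/s2.png",cv2.convertScaleAbs(cv2.resize(capture("side")[180:300,250:430],None,fx=4,fy=4,interpolation=2)[:,:,::-1],alpha=1.3))
print(state()["joint_positions"])
E
```

```text
time_s: 3.07
position: [0.4586, 0.098, 0.013]
tcp_rot: [-179.6, 0.5, 17.6]
force: [0.1, -0.2, 0.7]
width: 1.002
time_s: 3.48
position: [0.4593, 0.0983, 0.0141]
tcp_rot: [-179.6, 0.4, 17.6]
force: [-1.3, 0.4, 6.2]
width: 0.695
time_s: 3.9
position: [0.4592, 0.0982, 0.0141]
tcp_rot: [-179.6, 0.4, 17.6]
force: [-0.5, -0.8, -0.4]
width: 0.694
[-12.00518703  40.48351604  -3.70481712 121.58355555   6.44017134
  18.50623926 -93.37701016]
```

View pics/s2.png

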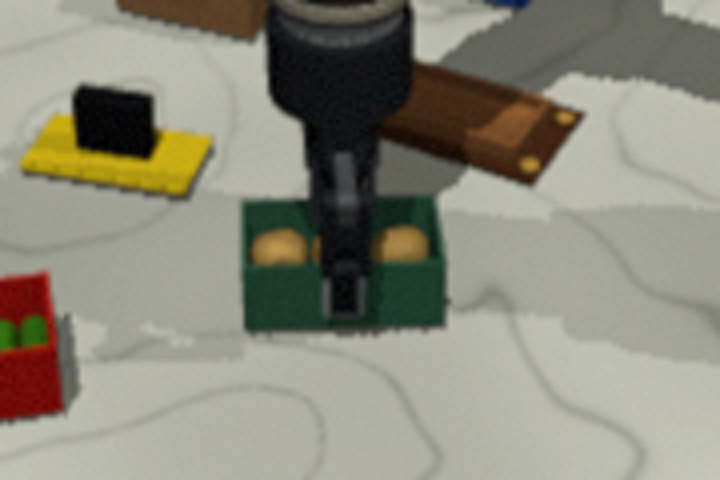

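Gripped at mid-length (width 0.694 ≈ 60 mm). Lifting.

```bash
python3 -m jog '0 0 0.008 0 255; 0 0 0.022 0 255; 0 0 0.04 0 255; 0 0 0.06 0 255; 0 0 0.08 0 255'
python3 -m jog '0 -0.01 0.01 -3 255; 0 -0.03 0.015 -7 255; 0 -0.055 0.015 -13 255; 0 -0.085 0.015 -20 255; 0 -0.11 0.015 -26 255'
python3 -m jog '-0.005 -0.025 0 -3 255; -0.012 -0.05 0 -5 255; -0.02 -0.07 0 -6 255; -0.025 -0.082 0 -6 255; -0.027 -0.086 0 -6 255'
```

```text
time_s: 4.37
position: [0.4584, 0.098, 0.0948]
tcp_rot: [-179.6, 0.5, 17.6]
force: [0.1, -0.4, -4.0]
width: 0.693
time_s: 4.78
position: [0.4578, -0.0138, 0.1102]
tcp_rot: [-179.6, 0.5, -8.8]
force: [0.6, 0.0, -4.5]
width: 0.694
time_s: 5.2
position: [0.429, -0.1024, 0.1102]
tcp_rot: [-179.7, 0.6, -15.0]
force: [0.1, -0.3, -3.4]
width: 0.691
```

```bash
python3 -m jog '0.003 0.004 0 0.7 255; 0.003 0.004 -0.02 0.7 255; 0.003 0.004 -0.035 0.7 255; 0.003 0.004 -0.045 0.7 255; 0.003 0.004 -0.045 0.7 255'
python3 - <<'E'
from h import *
a=capture("side");b=capture("top")
cv2.imwrite("pics/s3.png",cv2.cvtColor(a,4));cv2.imwrite("pics/t3.png",cv2.cvtColor(b,4))
s=state();p=s["position"];print(p,s["tcp_rot"])
z=p[2]-.0141
for n,i,(x,y,w,h) in(("side",a,(290,140,140,100)),("top",b,(310,180,100,100))):
    c=cv2.convertScaleAbs(cv2.resize(i[y:y+h,x:x+w],None,fx=4,fy=4,interpolation=2)[:,:,::-1],alpha=1.4)
    for M,q,z0 in((TRAY,(p[0],p[1],np.radians(s["tcp_rot"][2])),z),(BASE,(.432,-.098,-np.radians(14.2)),0)):
        hu=cv2.convexHull(((proj(n,world(M,q,z0))+.5-[x,y])*4-.5).astype(np.float32)); cv2.polylines(c,[np.round(hu).astype(int)],True,(0,0,255),1)
    cv2.imwrite(f"pics/o3{n}.png",c)
E
```

```text
time_s: 5.62
position: [0.4315, -0.0962, 0.0637]
tcp_rot: [-179.7, 0.8, -14.1]
force: [0.1, 0.5, -2.9]
width: 0.692
[ 0.43255977 -0.09697971  0.06518084] [-179.67464022    0.595189    -14.19288808]
```

View pics/o3side.png

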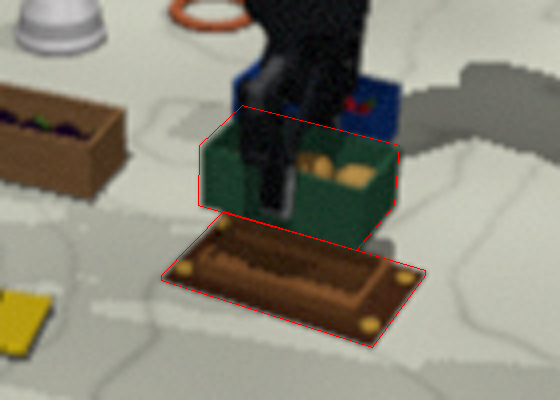

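View pics/o3top.png

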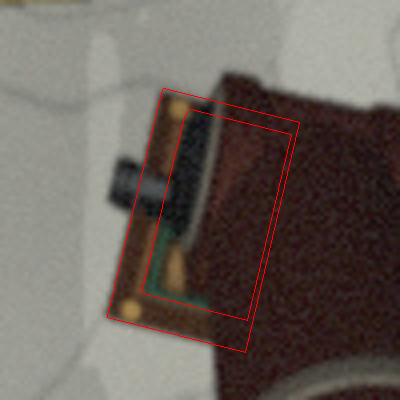

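Projected outlines lie on the held tray and the base in the side view, within about 1 px in the top view. Lowering.

```bash
python3 -m jog '0 0 -0.01 0 255; 0 0 -0.02 0 255; 0 0 -0.027 0 255; 0 0 -0.032 0 255; 0 0 -0.034 0 255'
python3 -m jog '0 0 -0.002 0 255; 0 0 -0.004 0 255; 0 0 -0.006 0 255; 0 0 -0.007 0 255; 0 0 -0.007 0 255'
```

```text
time_s: 6.13
position: [0.4328, -0.0967, 0.031]
tcp_rot: [-179.7, 0.6, -14.2]
force: [-0.1, 0.1, -4.2]
width: 0.688
time_s: 6.55
position: [0.4329, -0.0967, 0.0242]
tcp_rot: [-179.7, 0.6, -14.2]
force: [0.8, -0.2, -3.4]
width: 0.692
```

```bash
python3 -m jog '0 0 -0.0005 0 255; 0 0 -0.001 0 255; 0 0 -0.0015 0 255; 0 0 -0.002 0 255; 0 0 -0.002 0 255'
```

```text
time_s: 6.97
position: [0.4329, -0.0967, 0.024]
tcp_rot: [-179.7, 0.5, -14.2]
force: [-3.3, 0.3, 16.2]
width: 0.695
```

Contact at exactly the seated height. Releasing gently; I'll open partway first.

```bash
python3 -m jog '0 0 0.001 0 0; 0 0 0.001 0 0; 0 0 0.001 0 0; 0 0 0.001 0 0; 0 0 0.001 0 0'
python3 -m jog '0 0 0.02 0 0; 0 0 0.05 0 0; 0 0 0.085 0 0; 0 0 0.12 0 0; 0 0 0.15 0 0'
python3 -m jog '0.03 0 0 0 0; 0.07 -0.01 0 0 0; 0.1 -0.03 0 0 0; 0.13 -0.05 0 3 0; 0.16 -0.07 0 6 0'
python3 - <<'E'
from h import *
for n in("side","top"):
    a=capture(n);cv2.imwrite(f"pics/{n}4.png",cv2.cvtColor(a,4))
    x,y,w,h=dict(side=(300,150,140,100),top=(300,180,120,100))[n]
    c=cv2.convertScaleAbs(cv2.resize(a[y:y+h,x:x+w],None,fx=4,fy=4,interpolation=2)[:,:,::-1],alpha=1.4)
    for M,q,z0 in((TRAY,(.4325,-.0975,-np.radians(14.2)),.01),(BASE,(.432,-.098,-np.radians(14.2)),0)):
        hu=cv2.convexHull(((proj(n,world(M,q,z0))+.5-[x,y])*4-.5).astype(np.float32)); cv2.polylines(c,[np.round(hu).astype(int)],True,(0,0,255),1)
    cv2.imwrite(f"pics/o4{n}.png",c)
E
```

```text
time_s: 7.38
position: [0.433, -0.0968, 0.0248]
tcp_rot: [-179.7, 0.5, -14.2]
force: [0.2, 0.8, 0.6]
width: 0.998
time_s: 7.8
position: [0.4329, -0.0968, 0.1767]
tcp_rot: [-179.7, 0.5, -14.2]
force: [0.6, 0.1, -0.1]
width: 0.999
time_s: 8.22
position: [0.5941, -0.1672, 0.1763]
tcp_rot: [-179.6, 0.5, -8.0]
force: [0.1, 0.3, -0.6]
width: 0.996
```

View pics/o4side.png

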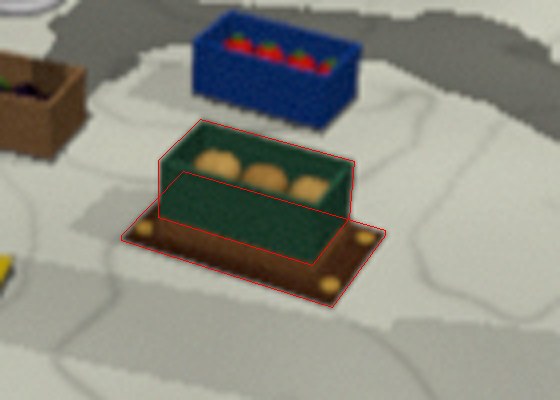

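View pics/o4top.png

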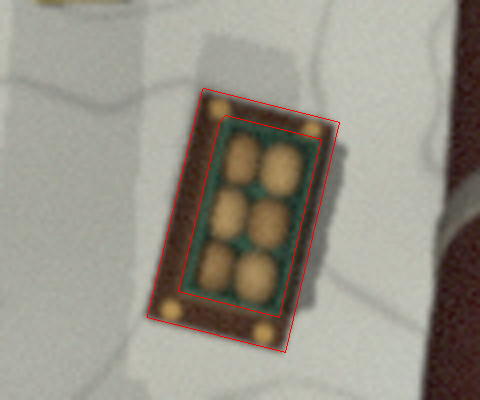

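Potatoes sit in the base, level, with the outlines matching in both views. Next the eggplants at (0.637,-0.186), yaw -8.5.

```bash
python3 -m jog '0.015 -0.006 -0.01 -0.5 0; 0.03 -0.012 -0.035 -0.5 0; 0.043 -0.019 -0.065 -0.5 0; 0.043 -0.019 -0.09 -0.5 0; 0.043 -0.019 -0.1 -0.5 0'
python3 -m jog '0 0 -0.01 0 0; 0 0 -0.025 0 0; 0 0 -0.042 0 0; 0 0 -0.057 0 0; 0 0 -0.063 0 0'
```

```text
time_s: 8.73
position: [0.6363, -0.1895, 0.0705]
tcp_rot: [-179.8, 0.8, -8.9]
force: [-1.3, 0.8, -1.4]
width: 1.001
time_s: 9.15
position: [0.6348, -0.1887, 0.0061]
tcp_rot: [-179.7, 1.0, -8.9]
force: [-0.6, 0.8, -0.0]
width: 0.999
```

```bash
python3 -m jog '0.001 0.002 0.004 0.4 0; 0.002 0.0025 0.007 0.4 0; 0.002 0.0025 0.007 0.4 0; 0.002 0.0025 0.007 0.4 80; 0.002 0.0025 0.007 0.4 120'
python3 -m jog '0 0 0 0 255; 0 0 0 0 255; 0 0 0 0 255; 0 0 0 0 255; 0 0 0 0 255'
python3 - <<'E'
from h import *
cv2.imwrite("pics/s5.png",cv2.convertScaleAbs(cv2.resize(capture("side")[110:230,230:410],None,fx=4,fy=4,interpolation=2)[:,:,::-1],alpha=1.3))
E
```

```text
time_s: 9.57
position: [0.6376, -0.1864, 0.0144]
tcp_rot: [-179.7, 0.8, -8.5]
force: [-0.2, -0.2, 0.8]
width: 0.746
time_s: 9.98
position: [0.6376, -0.1865, 0.0146]
tcp_rot: [-179.8, 0.8, -8.5]
force: [-0.2, 0.1, 2.8]
width: 0.692
```

View pics/s5.png

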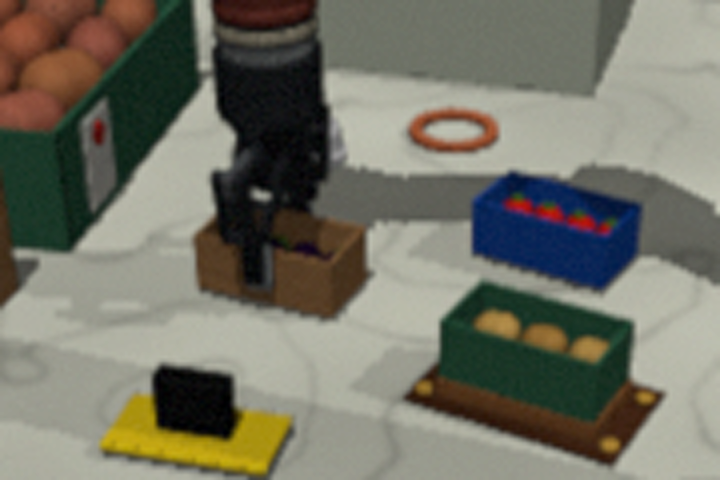

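Gripped centrally. Lift and carry over the stack; seated TCP z should be 0.0686.

```bash
python3 -m jog '0 0 0.01 0 255; 0 0 0.03 0 255; 0 0 0.055 0 255; 0 0 0.085 0 255; 0 0 0.11 0 255'
python3 -m jog '-0.01 0.005 0.01 -1 255; -0.035 0.015 0.015 -2 255; -0.06 0.026 0.015 -3 255; -0.09 0.04 0.015 -4 255; -0.12 0.052 0.015 -5.7 255'
python3 -m jog '-0.025 0.011 0 0 255; -0.05 0.022 0 0 255; -0.068 0.031 0 0 255; -0.08 0.036 0 0 255; -0.083 0.037 0 0 255'
python3 -m jog '0 0 -0.004 0 255; 0 0 -0.012 0 255; 0 0 -0.022 0 255; 0 0 -0.03 0 255; 0 0 -0.032 0 255'
```

```text
time_s: 10.45
position: [0.6374, -0.1865, 0.1262]
tcp_rot: [-179.8, 0.8, -8.5]
force: [0.9, 0.1, -2.3]
width: 0.693
time_s: 10.87
position: [0.5158, -0.1335, 0.1413]
tcp_rot: [-179.7, 0.9, -14.2]
force: [0.2, 0.8, -1.4]
width: 0.695
time_s: 11.28
position: [0.4296, -0.0953, 0.1415]
tcp_rot: [-179.7, 1.1, -14.2]
force: [-0.5, 0.2, -2.4]
width: 0.693
time_s: 11.7
position: [0.4296, -0.0956, 0.1078]
tcp_rot: [-179.7, 1.2, -14.2]
force: [-0.2, 0.2, -1.9]
width: 0.694
```

```bash
python3 -m jog '0.003 -0.001 -0.004 0 255; 0.003 -0.001 -0.01 0 255; 0.003 -0.001 -0.018 0 255; 0.003 -0.001 -0.022 0 255; 0.003 -0.001 -0.022 0 255'
cat > ov.py <<'E'
from h import *
# usage: ov.py tag  stackheight(list of "M,x,y,yaw,z")
tag=sys.argv[1]
s=state();print(s["position"],s["tcp_rot"],s["force"])
for n in("side","top"):
    a=capture(n);cv2.imwrite(f"pics/{n}{tag}.png",cv2.cvtColor(a,4))
    x,y,w,h=dict(side=(290,110,150,130),top=(300,170,120,110))[n]
    c=cv2.convertScaleAbs(cv2.resize(a[y:y+h,x:x+w],None,fx=4,fy=4,interpolation=2)[:,:,::-1],alpha=1.4)
    for e in sys.argv[2:]:
        M,X,Y,W,Z=e.split(",");M=globals()[M]
        hu=cv2.convexHull(((proj(n,world(M,(float(X),float(Y),np.radians(float(W))),float(Z)))+.5-[x,y])*4-.5).astype(np.float32)); cv2.polylines(c,[np.round(hu).astype(int)],True,(0,0,255),1)
    cv2.imwrite(f"pics/o{tag}{n}.png",c)
E
python3 ov.py 6 TRAY,.4328,-.0967,-14.2,.0712 TRAY,.4328,-.0967,-14.2,.01
```

```text
time_s: 12.12
position: [0.432, -0.0964, 0.0848]
tcp_rot: [-179.7, 1.3, -14.2]
force: [0.5, 0.6, -2.8]
width: 0.695
[ 0.43197086 -0.09638517  0.084792  ] [-179.73242021    1.31854794  -14.20046679] [ 0.46683308  0.63302887 -2.81542162]
```

View pics/o6side.png

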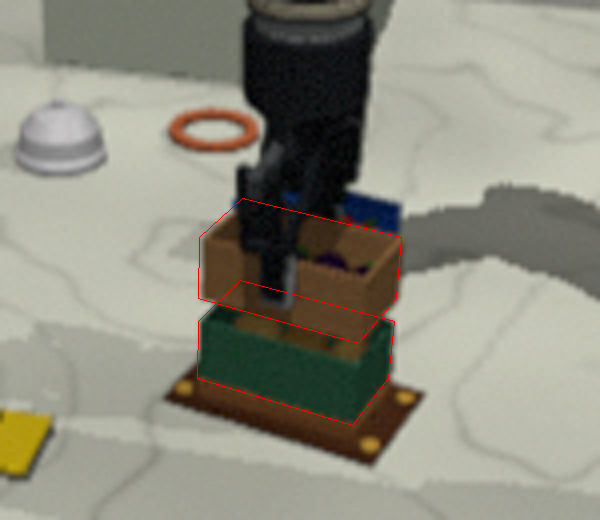

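View pics/o6top.png

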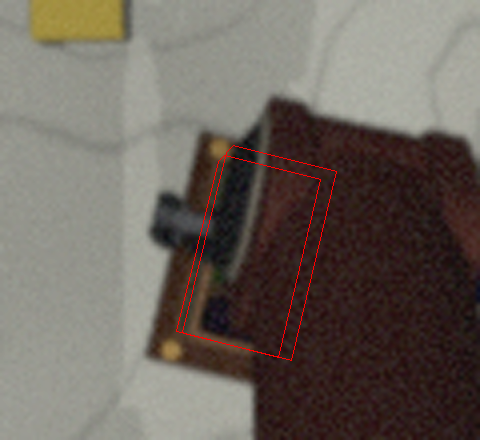

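Run:
```python
from h import *
a=cv2.imread("pics/top6.png")
x,y,w,h=335,205,45,60
c=cv2.convertScaleAbs(cv2.resize(a[y:y+h,x:x+w],None,fx=10,fy=10,interpolation=2),alpha=2.2)
for M,q,z in((TRAY,(.432,-.0964,-.248),.0702),(TRAY,(.4328,-.0967,-.248),.01),(BASE,(.432,-.098,-.248),0)):
    hu=cv2.convexHull(((proj("top",world(M,q,z))+.5-[x,y])*10-.5).astype(np.float32)); cv2.polylines(c,[np.round(hu).astype(int)],True,(0,0,255),1)
cv2.imwrite("pics/z6.png",c)
```

```text
(no output)
```

View pics/z6.png

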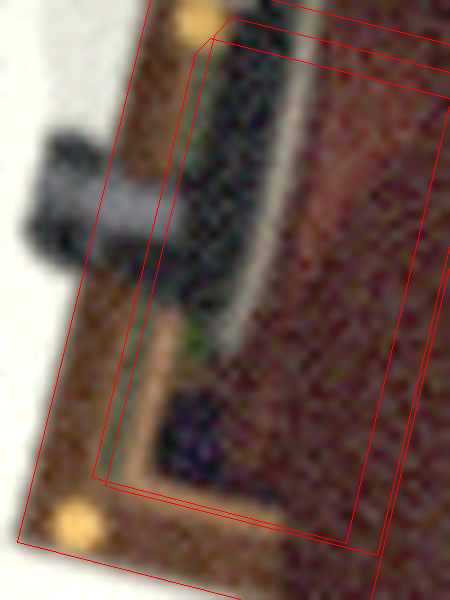

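Run:
```python
from h import *
a=cv2.imread("pics/top6.png")
x,y,w,h=335,205,45,60
c=cv2.convertScaleAbs(cv2.resize(a[y:y+h,x:x+w],None,fx=13,fy=10,interpolation=2),alpha=2.2)
R=lambda lx,ly,z:np.array([(sx*lx/2,sy*ly/2,z) for sx,sy in((-1,-1),(-1,1),(1,1),(1,-1))])
for M,q,z,col in((R(.11,.06,.05),(.432,-.0964,-.248),.0702,(0,255,255)),(R(.11,.06,.006),(.432,-.0964,-.248),.0702,(255,255,0)),(R(.11,.06,.05),(.4328,-.0967,-.248),.01,(0,255,0))):
    u=((proj("top",world(M,q,z))+.5-[x,y])*[13,10]-.5); cv2.polylines(c,[np.round(u).astype(int)],True,col,1)
cv2.imwrite("pics/z6b.png",c)
```

```text
(no output)
```

View pics/z6b.png

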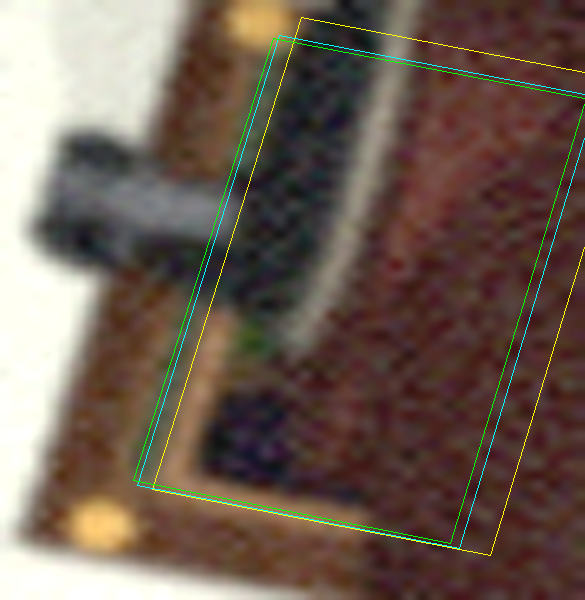

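The relative offset between the buff rim and the green rim is at most 2 mm, well within the 6 mm play. Lowering.

```bash
python3 -m jog '0.001 0.001 -0.004 0 255; 0.001 0.001 -0.008 0 255; 0.001 0.001 -0.011 0 255; 0.001 0.001 -0.014 0 255; 0.001 0.001 -0.015 0 255'
python3 -m jog '0 0 -0.0005 0 255; 0 0 -0.001 0 255; 0 0 -0.0015 0 255; 0 0 -0.002 0 255; 0 0 -0.002 0 255'
```

```text
time_s: 12.63
position: [0.4332, -0.0955, 0.0702]
tcp_rot: [-179.7, 1.3, -14.2]
force: [0.0, -0.9, -2.9]
width: 0.689
time_s: 13.05
position: [0.4332, -0.0954, 0.0687]
tcp_rot: [-179.7, 1.2, -14.2]
force: [-2.1, 0.3, 3.7]
width: 0.697
```

```bash
python3 -m jog '0 0 -0.0005 0 255; 0 0 -0.0005 0 100; 0 0 -0.0005 0 0; 0 0 -0.0005 0 0; 0 0 -0.0005 0 0'
python3 -m jog '0 0 0.01 0 0; 0 0 0.035 0 0; 0 0 0.065 0 0; 0 0 0.1 0 0; 0 0 0.12 0 0'
python3 -m jog '0.01 -0.015 0 0 0; 0.025 -0.04 0 0 0; 0.045 -0.07 0 0 0; 0.06 -0.1 0 0 0; 0.06 -0.13 0 -1 0'
python3 ov.py 7 TRAY,.4330,-.0960,-14.2,.054 TRAY,.4328,-.0967,-14.2,.01
```

```text
time_s: 13.47
position: [0.4335, -0.0955, 0.0681]
tcp_rot: [-179.7, 1.2, -14.2]
force: [0.5, 0.1, -0.5]
width: 0.999
time_s: 13.88
position: [0.4348, -0.0958, 0.1909]
tcp_rot: [-179.7, 1.0, -14.2]
force: [0.5, -0.9, 0.2]
width: 1.002
time_s: 14.3
position: [0.4982, -0.2266, 0.1908]
tcp_rot: [-179.7, 0.8, -15.1]
force: [0.0, 0.0, -0.1]
width: 1.004
[ 0.49821954 -0.22662618  0.19084922] [-179.67395458    0.76080932  -15.05852215] [ 0.02925161  0.02231223 -0.07094101]
```

View pics/o7side.png

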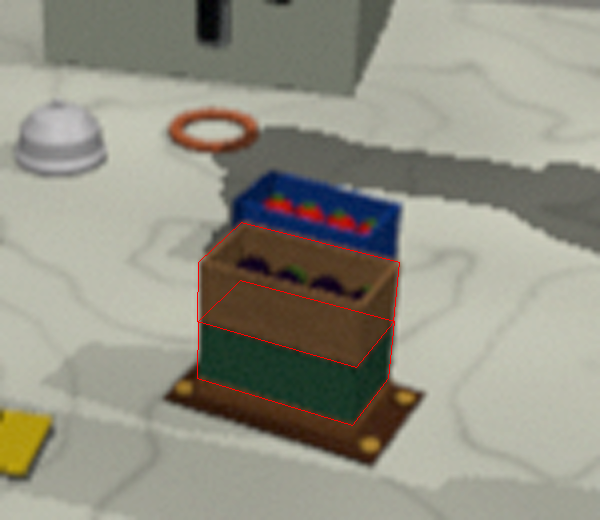

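View pics/o7top.png

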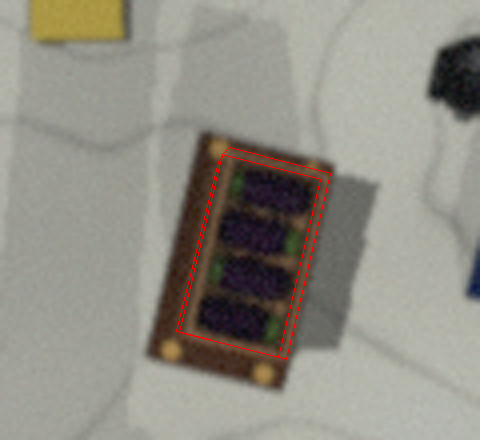

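Eggplants are fully home, with outlines matching in both views. Next the tomatoes at (0.4525,-0.2815), yaw -16.5.

```bash
python3 -m jog '-0.015 -0.02 0 -1 0; -0.03 -0.04 -0.02 -1.4 0; -0.046 -0.055 -0.05 -1.4 0; -0.046 -0.055 -0.08 -1.4 0; -0.046 -0.055 -0.1 -1.4 0'
python3 -m jog '0 0 -0.01 0 0; 0 0 -0.025 0 0; 0 0 -0.035 0 0; 0 0 -0.035 0 0; 0 0 -0.035 0 0'
```

```text
time_s: 14.82
position: [0.4452, -0.2885, 0.0882]
tcp_rot: [180.0, 1.1, -17.4]
force: [0.6, 1.3, -0.3]
width: 1.0
time_s: 15.23
position: [0.4452, -0.288, 0.053]
tcp_rot: [-180.0, 1.2, -17.3]
force: [-0.3, -0.1, 0.6]
width: 1.0
```

```bash
python3 -m jog '0.004 0.003 0 0.8 0; 0.0075 0.0065 0 0.8 0; 0.0075 0.0065 -0.01 0.8 0; 0.0075 0.0065 -0.025 0.8 0; 0.0075 0.0065 -0.035 0.8 0'
python3 -m jog '0 0 -0.003 0 0; 0 0 -0.003 0 0; 0 0 -0.003 0 50; 0 0 -0.003 0 80; 0 0 -0.003 0 120'
python3 -m jog '0 0 0 0 255; 0 0 0 0 255; 0 0 0 0 255; 0 0 0 0 255; 0 0 0 0 255'
python3 ov.py 8
```

```text
time_s: 15.65
position: [0.453, -0.281, 0.0173]
tcp_rot: [-180.0, 1.2, -16.5]
force: [0.2, 0.4, -0.3]
width: 0.999
time_s: 16.07
position: [0.4537, -0.2815, 0.0151]
tcp_rot: [-180.0, 1.0, -16.5]
force: [0.7, -0.6, -2.0]
width: 0.687
time_s: 16.48
position: [0.4535, -0.2814, 0.015]
tcp_rot: [-180.0, 1.1, -16.5]
force: [0.0, -0.9, -2.3]
width: 0.698
[ 0.45348519 -0.28139263  0.01502854] [-179.99251402    1.07112347  -16.49029203] [ 0.04288295 -0.90136939 -2.28380237]
```

View pics/side8.png

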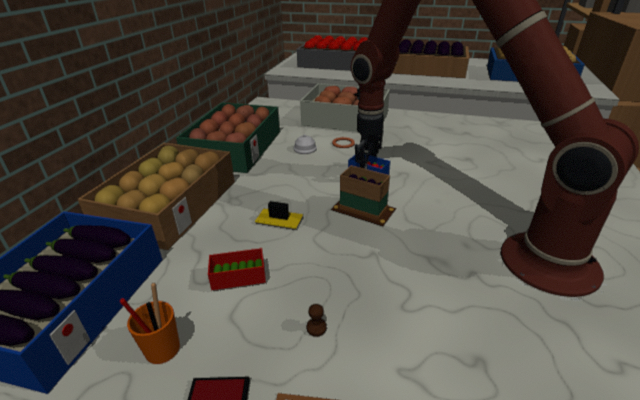

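Gripped (width 0.698). Seated TCP z should be 0.113. Lifting straight to 0.17, then across.

```bash
python3 -m jog '0 0 0.01 0 255; 0 0 0.035 0 255; 0 0 0.065 0 255; 0 0 0.1 0 255; 0 0 0.13 0 255'
python3 -m jog '0 0.005 0.015 0.5 255; 0 0.02 0.025 1 255; 0 0.04 0.027 1.5 255; -0.002 0.065 0.027 2 255; -0.005 0.085 0.027 2.3 255'
python3 -m jog '-0.004 0.03 0 0 255; -0.008 0.06 0 0 255; -0.011 0.083 0 0 255; -0.013 0.095 0 0 255; -0.014 0.1 0 0 255'
```

```text
time_s: 17.0
position: [0.4534, -0.2814, 0.1475]
tcp_rot: [180.0, 1.0, -16.5]
force: [0.5, -0.2, -2.0]
width: 0.696
time_s: 17.42
position: [0.4478, -0.1931, 0.1744]
tcp_rot: [-179.9, 1.1, -14.1]
force: [0.9, 0.6, -2.7]
width: 0.698
time_s: 17.83
position: [0.4323, -0.089, 0.1741]
tcp_rot: [-179.8, 1.3, -13.7]
force: [1.1, -2.2, -3.3]
width: 0.696
```

```bash
python3 -m jog '0.001 -0.006 0 -0.5 255; 0.001 -0.006 -0.01 -0.5 255; 0.001 -0.006 -0.025 -0.5 255; 0.001 -0.006 -0.035 -0.5 255; 0.001 -0.006 -0.04 -0.5 255'
python3 -m jog '0 0 0 0 255; 0 0 0 0 255; 0 0 0 0 255; 0 0 0 0 255; 0 0 0 0 255'
python3 ov.py 9 TRAY,.433,-.096,-14.2,.1193 TRAY,.4330,-.0960,-14.2,.054
```

```text
time_s: 18.25
position: [0.4324, -0.0964, 0.1329]
tcp_rot: [-179.9, 1.4, -14.4]
force: [-0.1, 0.4, -2.6]
width: 0.695
time_s: 18.67
position: [0.4328, -0.0965, 0.1334]
tcp_rot: [-179.9, 1.3, -14.4]
force: [0.6, 0.2, -2.8]
width: 0.692
[ 0.43280885 -0.09653918  0.13341456] [-179.86229684    1.33352553  -14.38111947] [ 0.64255325  0.21487258 -2.75222816]
```

View pics/o9side.png

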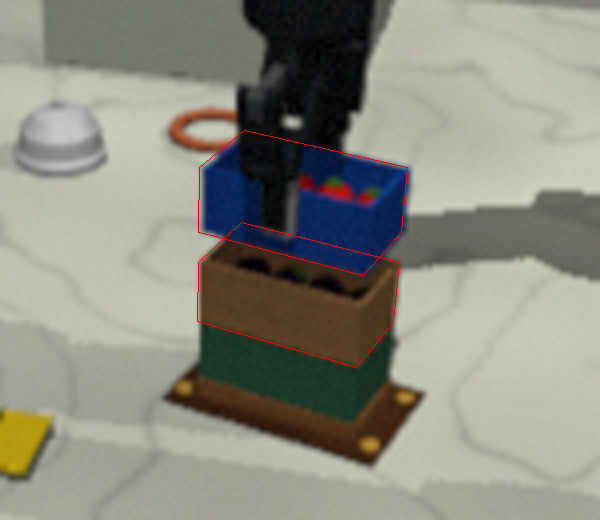

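View pics/o9top.png

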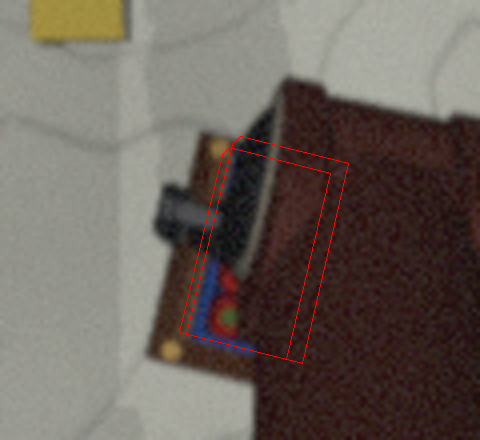

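The held blue tray is aligned within about 2 mm of the outline. Lowering.

```bash
python3 -m jog '0.001 0.0005 -0.005 0.2 255; 0.001 0.0005 -0.01 0.2 255; 0.001 0.0005 -0.014 0.2 255; 0.001 0.0005 -0.018 0.2 255; 0.001 0.0005 -0.019 0.2 255'
python3 -m jog '0 0 -0.0005 0 255; 0 0 -0.001 0 255; 0 0 -0.0015 0 255; 0 0 -0.002 0 255; 0 0 -0.002 0 255'
```

```text
time_s: 19.18
position: [0.4331, -0.0958, 0.1134]
tcp_rot: [-179.9, 1.5, -14.2]
force: [0.4, 0.1, -2.2]
width: 0.693
time_s: 19.6
position: [0.4331, -0.0958, 0.1129]
tcp_rot: [-179.9, 1.4, -14.2]
force: [-4.1, 0.6, 13.4]
width: 0.69
```

```bash
python3 -m jog '0 0 0 0 120; 0 0 0 0 60; 0 0 0 0 0; 0 0 0 0 0; 0 0 0 0 0'
python3 -m jog '0 0 0.01 0 0; 0 0 0.035 0 0; 0 0 0.065 0 0; 0 0 0.09 0 0; 0 0 0.1 0 0'
python3 -m jog '0.02 0.015 0 2 0; 0.05 0.035 0 4 0; 0.085 0.055 0 7 0; 0.12 0.075 0 10 0; 0.145 0.09 0 14 0'
python3 ov.py 10 TRAY,.433,-.096,-14.2,.098 TRAY,.4330,-.0960,-14.2,.054
```

```text
time_s: 20.02
position: [0.4332, -0.0958, 0.1128]
tcp_rot: [-179.9, 1.4, -14.2]
force: [-1.0, 0.2, -0.5]
width: 1.0
time_s: 20.43
position: [0.4349, -0.0962, 0.2158]
tcp_rot: [-179.8, 1.1, -14.2]
force: [0.8, -0.2, -0.1]
width: 1.0
time_s: 20.85
position: [0.5825, -0.0036, 0.2156]
tcp_rot: [-179.8, 1.0, 0.1]
force: [-0.1, -0.1, 0.6]
width: 1.0
[ 0.58252556 -0.00362934  0.21556421] [-1.79766730e+02  9.93035359e-01  9.87456177e-02] [-0.07586963 -0.0745578   0.62078886]
```

View pics/o10side.png

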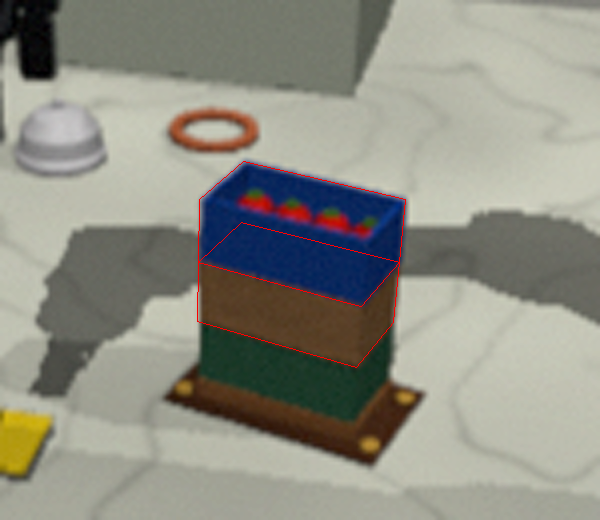

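View pics/o10top.png

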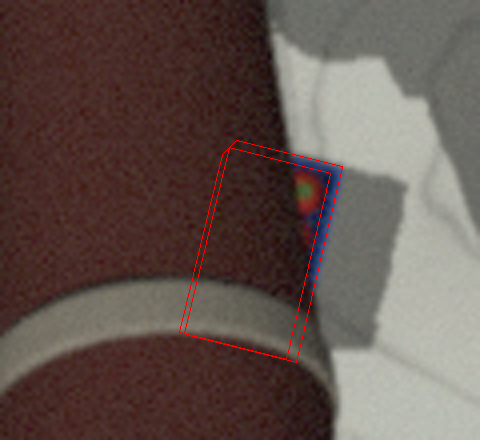

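Tomatoes are seated. Before descending on the lid I'll check the forearm's clearance to the stack.

View pics/side10.png

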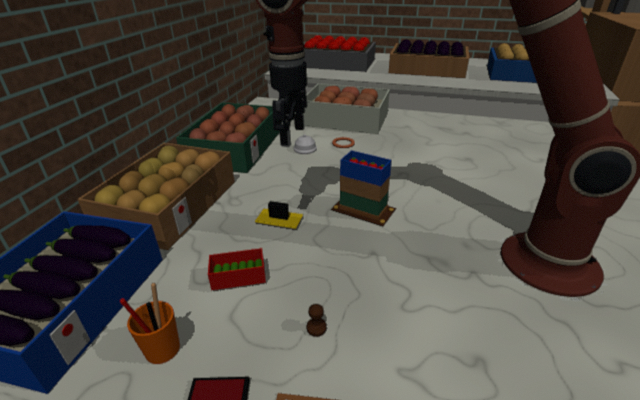

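```bash
python3 -c "
from rig import robot,state;print([x for x in dir(robot) if x[0]!='_']);print(state()['joint_positions'])"
```

```text
['MotionError', 'pinch_z']
[ -0.82852847  30.58450794  -1.55846865  93.48355881   0.48097589
  56.87354806 -92.18121873]
```

The forearm is high above the stack, so it is clear. Going over the lid.

```bash
python3 -m jog '0.02 0.006 0 0.7 0; 0.0455 0.012 -0.02 0.7 0; 0.0455 0.012 -0.055 0.7 0; 0.0455 0.012 -0.09 0.7 0; 0.0455 0.012 -0.12 0.7 0'
python3 -m jog '0 0 0 0 0; 0 0 -0.01 0 0; 0 0 -0.015 0 0; 0 0 -0.015 0 0; 0 0 -0.015 0 0'
```

```text
time_s: 21.37
position: [0.6277, 0.01, 0.0924]
tcp_rot: [-179.7, 1.1, 0.9]
force: [-0.3, -0.2, -0.2]
width: 0.998
time_s: 21.78
position: [0.6288, 0.0099, 0.079]
tcp_rot: [-179.7, 0.9, 0.9]
force: [0.4, 0.5, -0.2]
width: 0.998
```

```bash
python3 -m jog '-0.001 -0.0015 -0.01 0 0; -0.001 -0.0015 -0.025 0 0; -0.001 -0.0015 -0.042 0 0; -0.001 -0.0015 -0.055 0 0; -0.001 -0.0015 -0.058 0 0'
python3 -m jog '0 0 0 0 60; 0 0 0 0 120; 0 0 0 0 160; 0 0 0 0 255; 0 0 0 0 255'
python3 -m jog '0 0 0 0 255; 0 0 0 0 255; 0 0 0 0 255; 0 0 0 0 255; 0 0 0 0 255'
python3 - <<'E'
from h import *
cv2.imwrite("pics/s11.png",cv2.convertScaleAbs(cv2.resize(capture("side")[150:260,220:370],None,fx=5,fy=5,interpolation=2)[:,:,::-1],alpha=1.3))
E
```

```text
time_s: 22.2
position: [0.6263, 0.0083, 0.019]
tcp_rot: [-179.7, 1.1, 0.9]
force: [-0.2, 0.6, 0.6]
width: 0.999
time_s: 22.62
position: [0.6269, 0.0083, 0.0198]
tcp_rot: [-179.7, 1.0, 0.9]
force: [-0.5, -0.6, 0.6]
width: 0.299
time_s: 23.03
position: [0.6271, 0.0083, 0.0201]
tcp_rot: [-179.7, 1.0, 0.9]
force: [-0.7, 0.0, 1.9]
width: 0.205
```

View pics/s11.png

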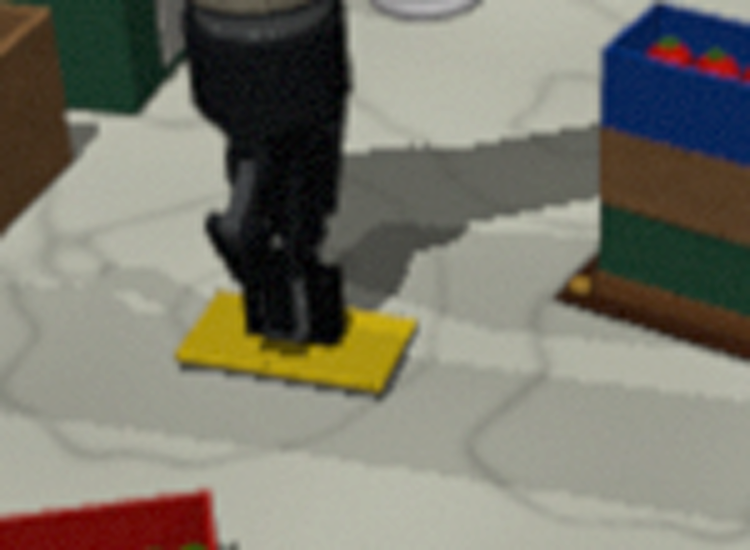

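Gripped (18 mm). Seated TCP z should be 0.162. Lift to about 0.22 and carry.

```bash
python3 -m jog '0 0 0.01 0 255; 0 0 0.035 0 255; 0 0 0.07 0 255; 0 0 0.105 0 255; 0 0 0.14 0 255'
python3 -m jog '0 0 0.02 0 255; 0 0 0.04 0 255; -0.015 -0.008 0.05 -3 255; -0.04 -0.022 0.05 -7 255; -0.065 -0.036 0.05 -11 255'
python3 -m jog '-0.025 -0.014 0 -2 255; -0.055 -0.03 0 -4 255; -0.085 -0.045 0 -4 255; -0.11 -0.058 0 -4 255; -0.125 -0.066 0 -4 255'
```

```text
time_s: 23.5
position: [0.6266, 0.0082, 0.1618]
tcp_rot: [-179.7, 1.1, 0.9]
force: [0.3, 0.0, -1.3]
width: 0.203
time_s: 23.92
position: [0.5613, -0.0275, 0.213]
tcp_rot: [-179.6, 0.9, -10.2]
force: [-0.1, -0.7, -1.1]
width: 0.198
time_s: 24.33
position: [0.4326, -0.0951, 0.2134]
tcp_rot: [-179.7, 1.0, -14.4]
force: [0.2, 0.1, -0.4]
width: 0.199
```

```bash
python3 -m jog '0 -0.0005 -0.005 0 255; 0 -0.0005 -0.015 0 255; 0 -0.0005 -0.025 0 255; 0 -0.0005 -0.03 0 255; 0 -0.0005 -0.03 0 255'
python3 -m jog '0 0 0 0 255; 0 0 0 0 255; 0 0 0 0 255; 0 0 0 0 255; 0 0 0 0 255'
python3 ov.py 12 LID,.433,-.096,-14.2,.1628 TRAY,.4330,-.0960,-14.2,.098
```

```text
time_s: 24.75
position: [0.4325, -0.095, 0.1825]
tcp_rot: [-179.7, 1.2, -14.3]
force: [-0.2, -0.1, -0.9]
width: 0.202
time_s: 25.17
position: [0.4327, -0.095, 0.1827]
tcp_rot: [-179.7, 1.1, -14.3]
force: [0.0, -0.4, -0.8]
width: 0.205
[ 0.43270125 -0.09495275  0.18273247] [-179.68871004    1.12292592  -14.31214768] [ 0.04899298 -0.35272487 -0.75767405]
```

View pics/o12side.png

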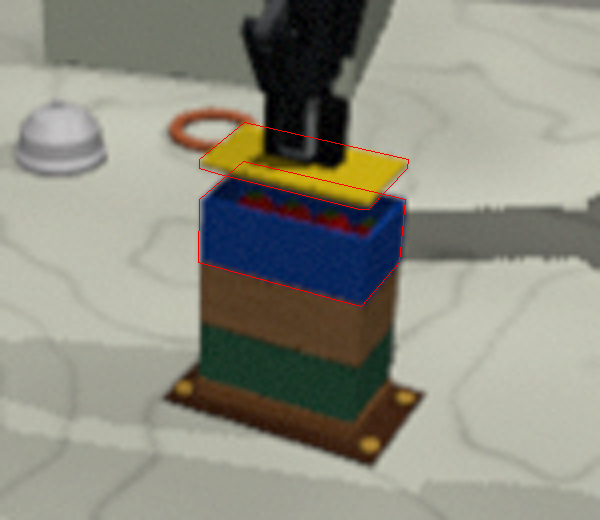

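View pics/o12top.png

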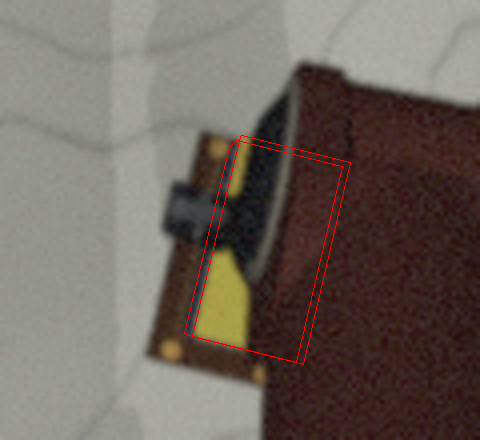

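The lid is aligned within 1–2 mm of the blue tray. Lowering to 0.1635, then onto contact.

```bash
python3 -m jog '0.0005 0 -0.005 0 255; 0.0005 0 -0.01 0 255; 0.0005 0 -0.014 0 255; 0.0005 0 -0.018 0 255; 0.0005 0 -0.019 0 255'
python3 -m jog '0 0 -0.0005 0 255; 0 0 -0.001 0 255; 0 0 -0.0015 0 255; 0 0 -0.002 0 255; 0 0 -0.002 0 255'
```

```text
time_s: 25.68
position: [0.4325, -0.0949, 0.1627]
tcp_rot: [-179.7, 1.2, -14.3]
force: [0.2, -0.5, -0.4]
width: 0.203
time_s: 26.1
position: [0.4325, -0.095, 0.1619]
tcp_rot: [-179.7, 1.2, -14.3]
force: [-2.6, 0.3, 9.5]
width: 0.202
```

```bash
python3 -m jog '0 0 0 0 180; 0 0 0 0 130; 0 0 0 0 80; 0 0 0 0 0; 0 0 0 0 0'
python3 -m jog '0 0 0 0 0; 0 0 0.01 0 0; 0 0 0.03 0 0; 0 0 0.06 0 0; 0 0 0.09 0 0'
python3 -m jog '0.03 0 0 0 0; 0.06 -0.02 0 0 0; 0.08 -0.06 0 0 0; 0.1 -0.1 0 0 0; 0.12 -0.14 0 0 0'
python3 ov.py 13 LID,.433,-.096,-14.2,.142 TRAY,.4330,-.0960,-14.2,.098
```

```text
time_s: 26.52
position: [0.4325, -0.095, 0.1618]
tcp_rot: [-179.7, 1.2, -14.3]
force: [-0.0, 0.1, 1.2]
width: 0.85
time_s: 26.93
position: [0.4317, -0.0948, 0.2522]
tcp_rot: [-179.7, 1.4, -14.3]
force: [1.1, 0.0, -1.0]
width: 0.996
time_s: 27.35
position: [0.5485, -0.2277, 0.252]
tcp_rot: [-179.7, 1.4, -14.2]
force: [1.0, -0.6, 0.7]
width: 0.996
[ 0.54853993 -0.22774228  0.25196628] [-179.70917656    1.37968455  -14.22497081] [ 0.97301325 -0.59875208  0.6850722 ]
```

View pics/o13side.png

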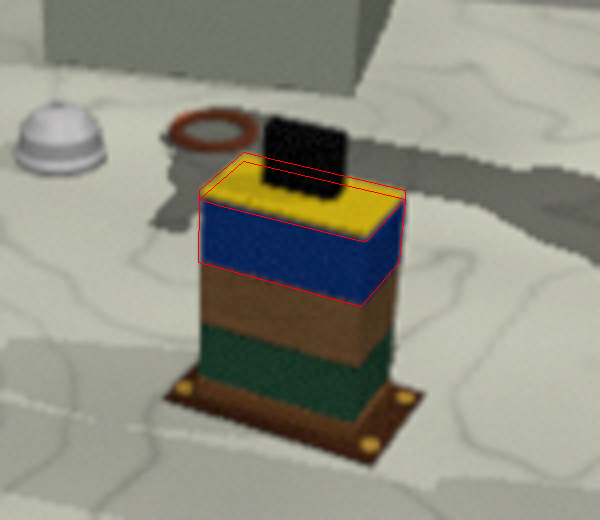

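View pics/o13top.png

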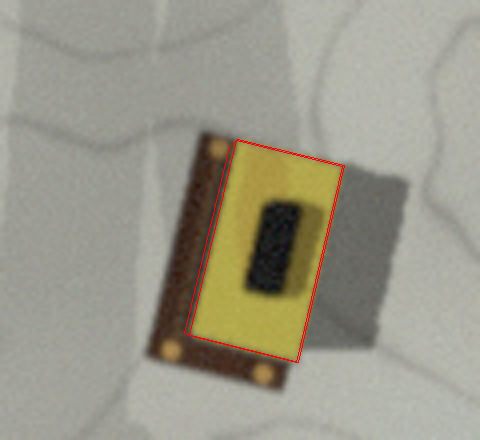

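View pics/side13.png

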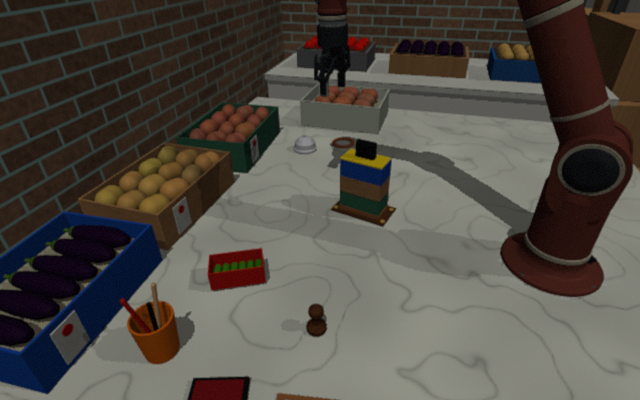

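The lid lies flush and level on the blue tray. The pepper tray (238,269) and stamp (316,318) are where they were at the start. One settling call, then I hand in.

```bash
python3 -m jog '0 0 0 0 0; 0 0 0 0 0; 0 0 0 0 0; 0 0 0 0 0; 0 0 0 0 0'
python3 -c "
from rig import job;print(job.sign_off())"
```

```text
time_s: 27.87
position: [0.548, -0.2338, 0.2512]
tcp_rot: [180.0, 1.3, -14.8]
force: [-0.6, 0.2, -0.2]
width: 1.003
the job is handed in; nothing more can be done
None
```

The stack is built and handed in after about 28 s of the 125 s allowed. I seated the potato tray in the base, then the eggplant tray, the tomato tray and the lid. No verdict came back.

**Fit:** Each piece touched down within about 1 mm of its calculated seated height. After each release, the outlines matched in the side view to about 1–2 mm, and so did what the top view showed. The top view of the tomato tray was mostly hidden by the arm, so its seating rests mainly on the side view, the touchdown height and the lid lying flush on it.

**Level:** The tool ran up to about 1.5° (0.026 rad) off vertical while carrying, inside the 0.06 rad limit.

**Hand-in state:** The gripper was open and well clear of everything. In the last side picture the pepper tray and stamp were where they started.

**Disagreement:** The top camera showed held trays about 2 mm off where the tool pose and side view put them. That is roughly the calibration error and well inside the 6 mm play, and no check failed.

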